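# Lock the evidence case for sealing

## Task

Lock the blue-grey evidence case so that it can be sealed: with the fingertips push the brass latch disc round by its black lugs until its slot is in line with the lock bar, then push the bar by its red peg through the disc and the keeper until it is fully home. Nothing needs gripping or lifting: keep the lid shut, do not shift the case, and leave the jars, cartons and tape where they are.

Things in the scene. Friction and masses are not known exactly. Their poses are not given: they have to be found in the camera images.
- case: blue-grey steel case, 220 mm (its x) by 360 mm (its y), lid top 132 mm above the table; loose, 6 to 9 kg. Origin: centre of its underside, z up; hinges on its +x side, handle on -x (robot's side), keeper on the +y end. In a line along y at case x = 25 mm the lid carries: channel with the lock bar (29 mm wide, 13 mm above the lid, case y -150 to 64 mm), latch disc (axis at y = 105 mm), keeper
- case_lid (a joint): lid hinge, rad: 0 shut, growing as the lid opens. It must stay shut
- latch_disc (a joint): rotary latch disc, rad, counter-clockwise positive from above, range -0.35 to 3.49. Slot in line with the bar at 0 and at 3.14; either will do. 72 mm across; two brass halves, tops 12 mm above the lid, leave a straight 26 mm slot right across. Starts 0.6 rad or more out of line. Friction about 3 N at a lug; it stays where it is left, with no click or stop in line
- disc_hub (a point): point on the disc's axis, level with the top of the brass halves (12 mm above the lid); its y axis runs along the slot, its x axis through the two lugs; it turns with the disc
- lug_a (a point): top centre of one black finger lug: an upright round stud 12 mm in diameter, rising 18 mm above the brass (top 30 mm above the lid), 25 mm from the disc's axis on the disc's +x side
- lug_b (a point): top centre of the other, identical lug, 25 mm from the axis on the disc's -x side, so the lugs lie square to the slot
- lock_bar (a joint): slide of the lock bar, m: 0 fully back, 0.177 fully home against its stop; starts between 0 and 0.030. Growing means moving along the case's +y, through the disc and the keeper. Friction about 2.5 N; it stays where it is left
- bar_nose (a point): tip of the bar's tapered nose, 6 mm above the lid; its y axis points the way it is pushed. Bar: flat steel 20 x 6 x 175 mm, nose tapering to 9 mm over the last 10 mm, 7 mm seal hole 11 mm behind the tip. Tip at case y = 35 mm + joint value: it meets the disc's rim at about 0.034 and leaves it at 0.106; the disc stops it unless the slot lines up
- bar_peg (a point): top centre of the red push peg on the bar: upright, round, 14 mm in diameter, top 34 mm above the lid (21 mm above the channel), 162 mm behind the nose tip
- keeper (a point): centre of the keeper's window: steel bracket on the case's +y end wall, 46 mm wide, 5 mm thick, bridging the bar, top 19 mm above the lid, window 26 mm wide; with the bar home the nose stands about 25 mm past the bracket
- carton_lid: small cream carton with an orange band, 45 x 70 x 36 mm, standing on the lid on the robot's side of the channel; origin centre of its underside. Leave it alone
- jar_lid: white screw-top jar, 72 mm across, 62 mm high, standing on the lid on the robot's side of the channel; origin centre of its underside. Leave it alone
- jar_rear: the same kind of white jar, on the table close to the case's hinge side; origin centre of its underside. Leave it alone
- jar_side: the same kind of white jar, on the table to one side; origin centre of its underside. Leave it alone
- carton_side: cream carton with a blue band, 60 x 100 x 48 mm, on the table to one side; origin centre of its underside. Leave it alone
- tape_roll: roll of brown packing tape lying flat, 96 mm across, 40 mm high, on the table to one side; origin centre of its underside. Leave it alone

How it is judged:
By the outcome, as a careful person would: the job done as asked, in the order asked, and still so for the second after the job is handed in, with the robot touching nothing.
It also fails if it takes over 51 s, if anything falls off the work surface, if the arm or the gripper's body presses on something with over 40 N, if the wrist force passes 120 N, or if a joint passes its speed limit or range.

## Robot

A 6-joint arm with a two-finger parallel gripper is mounted at the origin on the work surface. World frame = base frame: x ahead of the robot, y to its left, z up, the work surface at z = 0. Lengths are in mm, angles in rad, forces in N, time in s.
With the tool pointing down it reaches from about 300 to 1000 mm from the base axis. Payload 5.1 kg.
Tool frame: the origin (TCP) lies between the finger pads; the fingertips stand 11 mm ahead of it and the grasp point (between the pads) lies 8 mm behind it; z points along the fingers, y is the direction in which the jaws open and shut (so a half turn about z gives the same grasp; the last joint's range is limited). The gripper opens to 95 mm and grips with 3 to 60 N. Pads are 20 mm wide; open, the fingers measure 119 mm over their backs; the gripper's body (75 mm by 180 mm) begins 59 mm behind the grasp point.
Start: joints at [-1.42, 0.124, 1.65, -0, 1.367, -0.083], TCP at [150.557, -632.311, 225.656] pointing down, gripper open.
Joint ranges: [-2.61, 2.61], [-1.02, 2.33], [0.03, 2.71], [-1.35, 4.49], [0.32, 2.68], [-2.91, 2.91]. Speed limits (rad/s): [2.57, 2.57, 3.14, 3.14, 3.14, 3.14].

## Interface

Orientations are given as a unit quaternion [w, x, y, z].
In Python, from cell import bot, vision, workorder gives the robot as it stands. The module is installed in compiled form; this text tells all that it offers.
- The arm moves only by the shell command python3 -m crank 'ROWS' [FORCE]. ROWS is JSON, a list of rows, each an object of numbers: "wx", "wy", "wz": the turn, a rotation vector about the tool's x, y, z each as a share of 360 degrees, from -1 to 1; "tx", "ty", "tz": the shift along the tool's x, y, z each as a share of 0.8 m, from -1 to 1; "claw": the opening, from -1 (shut) to 1 (fully open), so that 0 is half open. In form: [{"wx": .., "wy": .., "wz": .., "tx": .., "ty": .., "tz": .., "claw": ..}, ...]. A call has 1 to 20 rows; each row shifts and turns the pose as measured when the row begins, along the tool's axes as they then stand; what a row does not reach is not made up. A row lasts 1/10 s, in which the tool goes at most 50 mm and 8.59 degrees, less where a joint would pass 70% of its speed; a pose out of reach is approached as far as the arm can. A call with a number of a shift or a turn outside -1 to 1 is refused whole. A call with a gripper value outside its range is refused whole. The fingers move at their own pace and stop on an object; FORCE is the grip in N (left out, the last holds). Time passes only in rows, so rows that do not move let the fingers close. It gives the time, the measured TCP pose, the force and the opening at its end, in the units of the state.
- bot.get_obs(): the state, without advancing time (a new reading comes with each control period).
- vision.snapshot(name): name is "side" or "top"; returns a dict with "frame" (400x640x3 uint8, red, green, blue), "range_z" (400x640 float32, mm along the optical axis (not along the pixel's ray), 0 where there is no reading), "mtx" (3x3 intrinsics, pixels), "position" and "attitude" of the camera in the world. Camera axes: x right, y down, z forward; pixel columns grow to the right and rows downward; lengths in mm; the calibration is good to about 2 mm. A picture is of the moment at which its call begins.
- workorder.hand_in(): hands the job in, once; it reports no verdict.
The state is a dict: "clock": time; "joints": joint angles; "qd": joint speeds; "joint_efforts": joint torques, N m; "position": TCP position; "ee_rot": TCP orientation; "wrist_force": force on the tool from outside, world axes, zero at the start; "wrist_torque": the same for the moment, N m; "opening": finger opening in mm.
Only numpy, scipy, OpenCV 4.12 (cv2) and the standard library are available. Lean on these libraries where they do the work, as an engineer would, in place of code of your own. Each camera call takes 0.05 s, during which the arm holds its last target.

## Working session

There is one attempt and no reset: what is moved stays moved. The work goes in short steps, Python scripts to look and compute and a shell command to move; the robot and the scene stay as the last step left them, time stands still between calls to the robot, and variables do not carry over. Pictures are saved under pics/ and viewed, and the job is handed in when it is done.

```bash
mkdir -p pics; python3 - <<'E'
from cell import bot,vision
import cv2,numpy as np
o=bot.get_obs(); print({k:np.round(v,3).tolist() for k,v in o.items()})
for n in("top","side"):
    s=vision.snapshot(n); cv2.imwrite(f"pics/{n}0.png",s["frame"][:,:,::-1]); np.savez(f"{n}0.npz",**s)
    print(n,s["mtx"].tolist(),s["position"],s["attitude"])
E
```

```text
{'clock': 0.0, 'joints': [-1.42, 0.124, 1.652, -0.0, 1.367, -0.083], 'qd': [-0.002, -0.001, 0.001, -0.001, -0.002, 0.001], 'joint_efforts': [0.001, -41.76, -35.993, 0.077, 0.049, -0.0], 'position': [150.464, -631.712, 224.391], 'ee_rot': [-0.001, 0.993, 0.117, -0.0], 'wrist_force': [0.278, 0.412, -0.129], 'wrist_torque': [-0.016, -0.029, 0.022], 'opening': 95.294}
top [[461.77771060308083, 0.0, 325.5875240101519], [0.0, 461.77771060308083, 202.23326150065589], [0.0, 0.0, 1.0]] [ 383.34095013   -6.07465976 1401.2926567 ] [-0.05033309  0.71169544 -0.69868925  0.05281587]
side [[478.67901360962725, 0.0, 314.846004584371], [0.0, 478.67901360962725, 189.10620587652156], [0.0, 0.0, 1.0]] [ 31.58899251 851.76186254 782.00596246] [ 0.13781797 -0.23461634  0.8448468  -0.46064657]
```

View pics/top0.png

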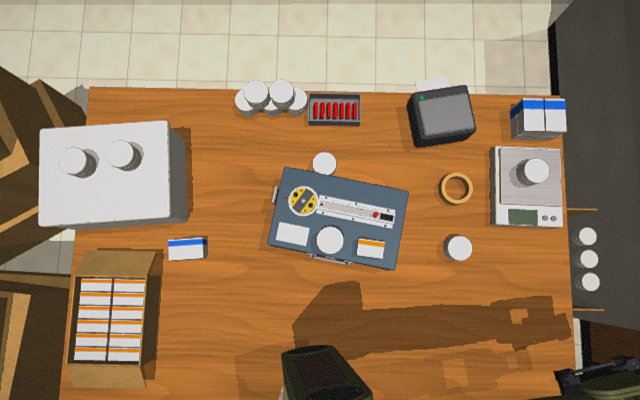

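View pics/side0.png

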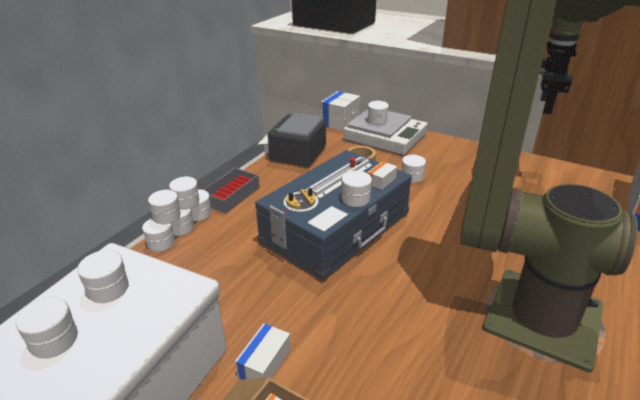

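The top view shows the case around pixel (338,218), with the disc at about (303,201) and the red peg at about (376,214). I'll zoom in on both views.

```bash
python3 - <<'E'
import cv2,numpy as np
a=cv2.imread("pics/top0.png")[155:280,255:420]; cv2.imwrite("pics/topz.png",cv2.resize(a,None,fx=4.8,fy=4.8,interpolation=cv2.INTER_CUBIC))
a=cv2.imread("pics/side0.png")[140:275,250:420]; cv2.imwrite("pics/sidez.png",cv2.resize(a,None,fx=4.4,fy=4.4,interpolation=cv2.INTER_CUBIC))
E
```

```text
(no output)
```

View pics/topz.png

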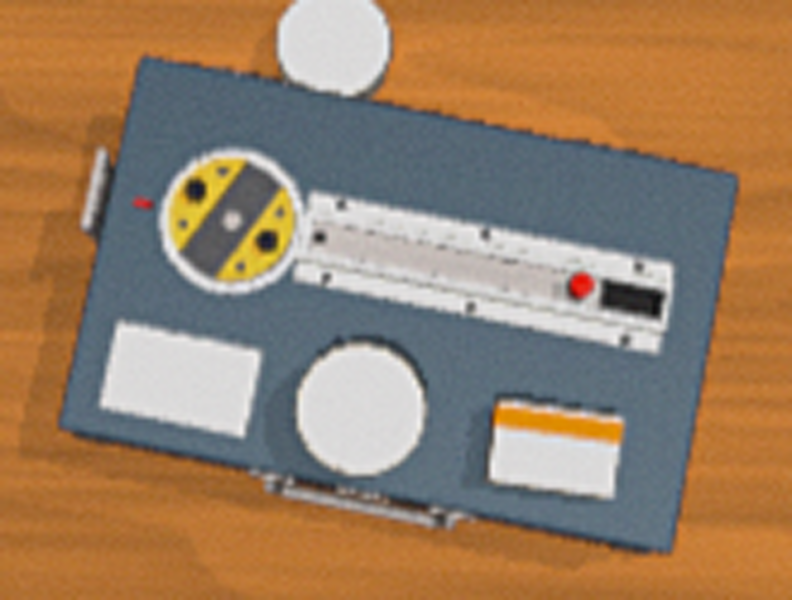

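View pics/sidez.png

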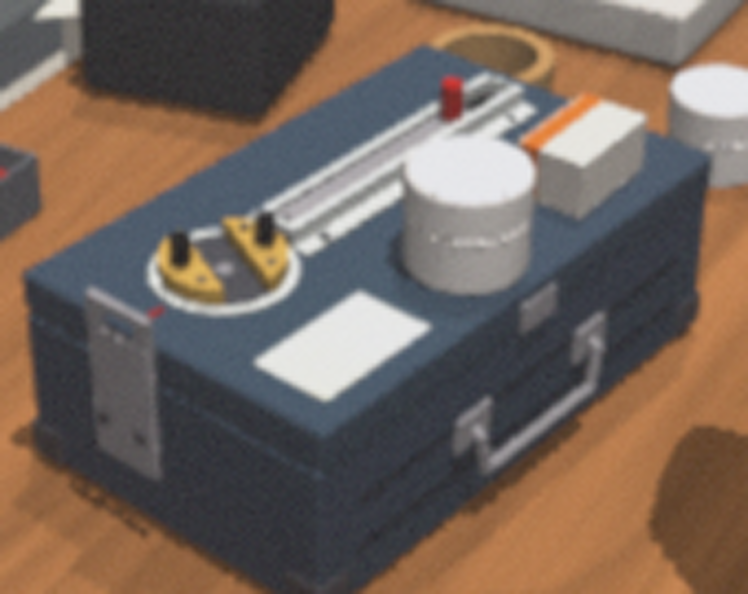

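```bash
cat > h.py <<'E'
import numpy as np,cv2
from scipy.spatial.transform import Rotation as R
def load(n): return dict(np.load(n))
def Rm(s): q=s["attitude"]; return R.from_quat([q[1],q[2],q[3],q[0]]).as_matrix()
def ray(s,u,v,z):
    d=Rm(s)@np.linalg.inv(s["mtx"])@[u,v,1]; p=s["position"]; return p+d*(z-p[2])/d[2]
def proj(s,P):
    c=Rm(s).T@(np.asarray(P,float)-s["position"]); c=s["mtx"]@c; return c[:2]/c[2]
def blobs(m,off,lo,hi):
    n,l,st,c=cv2.connectedComponentsWithStats(m.astype(np.uint8),connectivity=8)
    return [(c[i]+off,int(st[i,4])) for i in range(1,n) if lo<=st[i,4]<=hi]
E
python3 - <<'E'
from h import *
s=load("top0.npz"); f=s["frame"].astype(int)
r,g,b=f[...,0],f[...,1],f[...,2]
x0,y0,x1,y1=255,155,420,280
sub=lambda m:m[y0:y1,x0:x1]
red=sub((r>150)&(g<90)&(b<90)); 
for c,a in blobs(red,[x0,y0],3,200): print("red",c,a,ray(s,*c,132+28).round(1))
yel=sub((r>170)&(g>130)&(b<120)&(r-b>80))
for c,a in blobs(yel,[x0,y0],10,500): print("yel",c,a,ray(s,*c,144).round(1))
# disc base: white ring + yellow
gray=f.sum(2)/3
X,Y=np.meshgrid(np.arange(640),np.arange(400))
m=((X-303)**2+(Y-201)**2<13**2)
dk=m&(gray<60)
for c,a in blobs(dk,[0,0],2,100): 
    w=(80-gray)*(np.hypot(X-c[0],Y-c[1])<4); w=np.clip(w,0,None); cc=np.array([(w*X).sum(),(w*Y).sum()])/w.sum()
    print("dk",c,a,cc,ray(s,*cc,158).round(1))
blue=((b>r+15)&(gray<130)&(gray>40)).astype(np.uint8); blue[:y0]=0;blue[y1:]=0;blue[:,:x0]=0;blue[:,x1:]=0
blue=cv2.morphologyEx(blue,cv2.MORPH_OPEN,np.ones((3,3)))
cn=max(cv2.findContours(blue,0,2)[0],key=cv2.contourArea)
P=np.array([ray(s,u,v,132)[:2] for u,v in cn[:,0]],np.float32)
print(cv2.minAreaRect(P), cv2.boxPoints(cv2.minAreaRect(P)))
# side
s=load("side0.npz"); f=s["frame"].astype(int); r,g,b=f[...,0],f[...,1],f[...,2]
red=(r>120)&(g<70)&(b<70); red[:140]=0; red[180:]=0
for c,a in blobs(red,[0,0],3,200): print("red side",c,a,ray(s,*c,152).round(1), ray(s,*c,155).round(1))
dk=(f.sum(2)/3<40); dk[:185]=0;dk[205:]=0;dk[:,:285]=0;dk[:,320:]=0
for c,a in blobs(dk,[0,0],3,200): print("dk side",c,a,ray(s,*c,153).round(1))
E
```

```text
red [284.   196.75] 4 [578.9 104.6 160. ]
red [375.58823529 213.88235294] 17 [ 536.6 -144.8  160. ]
yel [296.66666667 195.5       ] 102 [585.5  71.2 144. ]
yel [309.06086957 204.93043478] 115 [559.9  36.5 144. ]
yel [371.14814815 242.90740741] 108 [ 458.9 -134.7  144. ]
dk [295.2 194. ] 10 [295.39438944 194.16171617] [586.9  74.  158. ]
dk [310.  204.8] 10 [310.14089661 204.72095151] [558.6  33.1 158. ]
((528.6679077148438, -43.933319091796875), (355.35296630859375, 222.36802673339844), 79.5105209350586) [[ 386.9951  -198.39893]
 [ 605.647   -238.88214]
 [ 670.3407   110.53229]
 [ 451.68884  151.0155 ]]
red side [352.44444444 160.94444444] 18 [ 543.9 -155.3  152. ] [ 541.5 -150.5  155. ]
red side [241.53846154 177.67307692] 52 [748.5  63.  152. ] [745.   66.8 155. ]
dk side [290.66666667 197.66666667] 3 [586.9  77.9 153. ]
```

```bash
python3 -m crank '[{"tx":0.02,"ty":-0.02,"tz":-0.015,"claw":-1},{"tx":0.041,"ty":-0.0427,"tz":-0.015,"claw":-1},{"tx":0.041,"ty":-0.0427,"claw":-1},{"tx":0.041,"ty":-0.0427,"claw":-1},{"tx":0.041,"ty":-0.0427,"claw":-1},{"tx":0.041,"ty":-0.0427,"claw":-1},{"tx":0.041,"ty":-0.0427,"claw":-1},{"tx":0.041,"ty":-0.0427,"claw":-1},{"tx":0.041,"ty":-0.0427,"claw":-1},{"tx":0.041,"ty":-0.0427,"claw":-1}]'
```

```text
schema error: expected keys wx, wy, wz, tx, ty, tz, claw
```

```bash
python3 -m crank '[{"wx":0,"wy":0,"wz":0,"tx":0.02,"ty":-0.02,"tz":-0.015,"claw":-1},{"wx":0,"wy":0,"wz":0,"tx":0.041,"ty":-0.0427,"tz":-0.015,"claw":-1},{"wx":0,"wy":0,"wz":0,"tx":0.041,"ty":-0.0427,"tz":0,"claw":-1},{"wx":0,"wy":0,"wz":0,"tx":0.041,"ty":-0.0427,"tz":0,"claw":-1},{"wx":0,"wy":0,"wz":0,"tx":0.041,"ty":-0.0427,"tz":0,"claw":-1},{"wx":0,"wy":0,"wz":0,"tx":0.041,"ty":-0.0427,"tz":0,"claw":-1},{"wx":0,"wy":0,"wz":0,"tx":0.041,"ty":-0.0427,"tz":0,"claw":-1},{"wx":0,"wy":0,"wz":0,"tx":0.041,"ty":-0.0427,"tz":0,"claw":-1},{"wx":0,"wy":0,"wz":0,"tx":0.041,"ty":-0.0427,"tz":0,"claw":-1},{"wx":0,"wy":0,"wz":0,"tx":0.041,"ty":-0.0427,"tz":0,"claw":-1}]'
```

```text
clock: 1.1
position: [382.2, -233.6, 245.1]
ee_rot: [-0.005, 0.994, 0.111, -0.0]
wrist_force: [2.0, 0.2, 0.5]
opening: 20.2
```

```bash
cat >> h.py <<'E'
HUB=np.array([572.8,53.5]); YAW=-0.181
def go(tgt, yaw_y=None):
    """report shares to world target; yaw_y = desired world angle of tool y"""
    from cell import bot
    o=bot.get_obs(); q=o["ee_rot"]; M=R.from_quat([q[1],q[2],q[3],q[0]]).as_matrix()
    d=np.asarray(tgt,float)-o["position"]
    print("t",round(o["clock"],2),"pos",o["position"].round(1),"F",np.round(o["wrist_force"],1),"open",round(o["opening"],1),"delta",d.round(1))
    print("shares",(M.T@d/800).round(4))
    ang=np.arctan2(M[1,1],M[0,1]); print("tool y ang",ang.round(3),"tilt z",M[:,2].round(3))
    if yaw_y is None: yaw_y=ang
    e=(yaw_y-ang+np.pi)%(2*np.pi)-np.pi
    W=np.array([[0,0,e]]).reshape(3)
    # level tool too
    x=np.array([-np.sin(yaw_y),np.cos(yaw_y),0]); y=np.array([np.cos(yaw_y),np.sin(yaw_y),0]); z=np.array([0,0,-1.]); x=np.cross(y,z)
    D=np.stack([x,y,z],1); rv=R.from_matrix(M.T@D).as_rotvec()
    print("turn shares",(rv/(2*np.pi)).round(4))
E
python3 -c "
from h import *; go([583.3,104.3,245],-1.336)"
```

```text
t 1.1 pos [ 382.2 -233.6  245.1] F [2.  0.2 0.5] open 20.2 delta [ 2.011e+02  3.379e+02 -1.000e-01]
shares [ 0.338  -0.3568  0.0035]
tool y ang -1.349 tilt z [-0.002  0.009 -1.   ]
turn shares [-0.0015 -0.0001 -0.0021]
```

```bash
python3 -m crank '[{"wx":0,"wy":0,"wz":0,"tx":0.042,"ty":-0.0445,"tz":0,"claw":-1},{"wx":0,"wy":0,"wz":0,"tx":0.042,"ty":-0.0445,"tz":0,"claw":-1},{"wx":0,"wy":0,"wz":0,"tx":0.042,"ty":-0.0445,"tz":0,"claw":-1},{"wx":0,"wy":0,"wz":0,"tx":0.042,"ty":-0.0445,"tz":0,"claw":-1},{"wx":0,"wy":0,"wz":0,"tx":0.042,"ty":-0.0445,"tz":0,"claw":-1},{"wx":0,"wy":0,"wz":0,"tx":0.042,"ty":-0.0445,"tz":0,"claw":-1},{"wx":0,"wy":0,"wz":0,"tx":0.042,"ty":-0.0445,"tz":0,"claw":-1},{"wx":-0.001,"wy":0,"wz":-0.002,"tx":0.02,"ty":-0.02,"tz":0,"claw":-1},{"wx":0,"wy":0,"wz":0,"tx":0,"ty":0,"tz":0,"claw":-1},{"wx":0,"wy":0,"wz":0,"tx":0,"ty":0,"tz":0,"claw":-1}]'; python3 -c "
from h import *; go([583.3,104.3,159],-1.336)"
```

```text
clock: 2.1
position: [569.4, 95.3, 243.1]
ee_rot: [-0.001, 0.993, 0.121, -0.002]
wrist_force: [-0.3, -0.1, -0.2]
opening: 0.4
t 2.1 pos [569.4  95.3 243.1] F [-0.3 -0.1 -0.2] open 0.4 delta [ 13.9   9.  -84.1]
shares [ 0.02   -0.0064  0.1051]
tool y ang -1.328 tilt z [-0.004  0.002 -1.   ]
turn shares [-0.0005  0.0006  0.0014]
```

```bash
python3 -m crank '[{"wx":0,"wy":0,"wz":0,"tx":0.02,"ty":-0.0064,"tz":0,"claw":-1},{"wx":0,"wy":0,"wz":0.001,"tx":0,"ty":0,"tz":0,"claw":-1},{"wx":0,"wy":0,"wz":0,"tx":0,"ty":0,"tz":0.035,"claw":-1},{"wx":0,"wy":0,"wz":0,"tx":0,"ty":0,"tz":0.035,"claw":-1},{"wx":0,"wy":0,"wz":0,"tx":0,"ty":0,"tz":0,"claw":-1}]'; python3 - <<'E'
from h import *; go([583.3,104.3,159],-1.336)
from cell import vision
for n in("top","side"):
    s=vision.snapshot(n);np.savez(f"{n}1.npz",**s)
    f=s["frame"][:,:,::-1]; a=f[155:255,255:390] if n=="top" else f[110:250,230:400]
    cv2.imwrite(f"pics/{n}1.png",cv2.resize(a,None,fx=4,fy=4,interpolation=cv2.INTER_CUBIC))
E
```

```text
clock: 2.6
position: [581.0, 97.9, 186.6]
ee_rot: [-0.0, 0.993, 0.114, -0.002]
wrist_force: [-0.5, -0.2, -0.6]
opening: 0.5
t 2.6 pos [581.   97.9 186.6] F [-0.5 -0.2 -0.6] open 0.5 delta [  2.3   6.4 -27.6]
shares [ 0.0048 -0.0071  0.0345]
tool y ang -1.342 tilt z [-0.005  0.    -1.   ]
turn shares [-0.0002  0.0007 -0.0009]
```

View pics/side1.png

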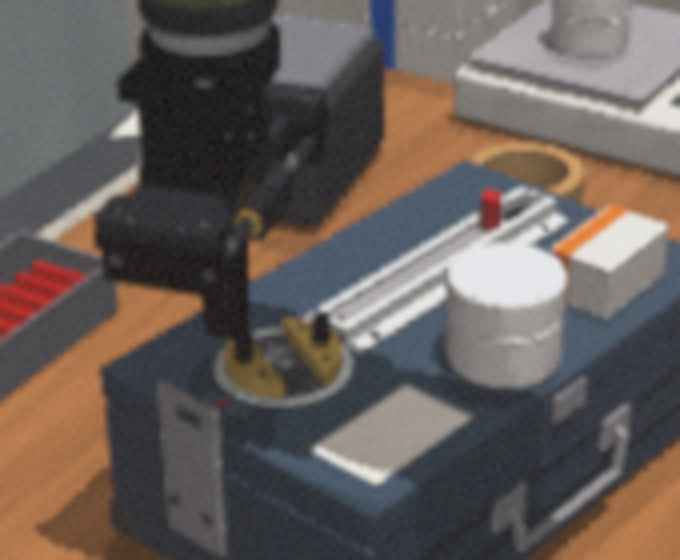

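View pics/top1.png

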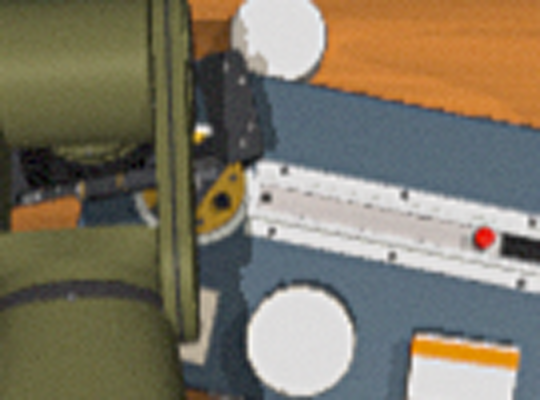

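The fingertips are above the disc, just on the +y side of lug a (side crop about 240,345). I'll correct the position and then descend.

```bash
python3 -m crank '[{"wx":0,"wy":0,"wz":0,"tx":0.005,"ty":-0.009,"tz":0,"claw":-1},{"wx":0,"wy":0,"wz":0,"tx":0,"ty":0,"tz":0,"claw":-1}]'; python3 -c "
from h import *; go([583.3,104.3,159],-1.336)"
```

```text
clock: 2.9
position: [587.1, 105.9, 194.6]
ee_rot: [-0.0, 0.994, 0.113, 0.004]
wrist_force: [0.3, 0.3, 0.3]
opening: 0.5
t 2.9 pos [587.1 105.9 194.6] F [0.3 0.3 0.3] open 0.5 delta [ -3.8  -1.6 -35.6]
shares [-0.0054  0.0009  0.0445]
tool y ang -1.344 tilt z [ 0.007  0.001 -1.   ]
turn shares [ 0.0001 -0.0012 -0.0012]
```

```bash
python3 -m crank '[{"wx":0,"wy":0,"wz":0,"tx":0,"ty":0,"tz":0,"claw":-1}]';python3 -m crank '[{"wx":0,"wy":0,"wz":0,"tx":0,"ty":0,"tz":0,"claw":-1}]'; python3 -c "
from h import *; go([583.3,104.3,159],-1.336)"
```

```text
clock: 3.0
position: [587.8, 106.1, 196.2]
ee_rot: [-0.0, 0.994, 0.114, 0.005]
wrist_force: [-0.5, 0.4, -0.7]
opening: 0.1
clock: 3.1
position: [588.2, 106.3, 197.3]
ee_rot: [-0.0, 0.994, 0.114, 0.006]
wrist_force: [-0.1, 0.4, 0.1]
opening: 0.5
t 3.1 pos [588.2 106.3 197.3] F [-0.1  0.4  0.1] open 0.5 delta [ -4.9  -2.  -38.3]
shares [-0.0071  0.001   0.0478]
tool y ang -1.343 tilt z [ 0.011  0.001 -1.   ]
turn shares [ 0.0002 -0.0018 -0.0011]
```

```bash
python3 -m crank '[{"wx":0,"wy":-0.001,"wz":0,"tx":-0.007,"ty":0.001,"tz":0.022,"claw":-1},{"wx":0,"wy":-0.001,"wz":0,"tx":0,"ty":0,"tz":0.02,"claw":-1}]'; python3 -c "
from h import *; go([583.3,104.3,159],-1.336)"
```

```text
clock: 3.3
position: [584.9, 104.5, 165.5]
ee_rot: [0.001, 0.993, 0.114, 0.002]
wrist_force: [-0.1, 0.4, -0.5]
opening: 0.4
t 3.3 pos [584.9 104.5 165.5] F [-0.1  0.4 -0.5] open 0.4 delta [-1.6 -0.2 -6.5]
shares [-0.002  -0.0003  0.0081]
tool y ang -1.343 tilt z [ 0.005 -0.001 -1.   ]
turn shares [ 0.0003 -0.0007 -0.001 ]
```

```bash
python3 -m crank '[{"wx":0,"wy":0,"wz":0,"tx":-0.001,"ty":0,"tz":0.004,"claw":-1}]';python3 -m crank '[{"wx":0,"wy":0,"wz":0,"tx":0,"ty":0,"tz":0,"claw":-1}]'; python3 -c "
from h import *; go([583.3,104.3,159],-1.336)"
```

```text
clock: 3.4
position: [582.5, 104.1, 158.8]
ee_rot: [0.001, 0.993, 0.114, -0.0]
wrist_force: [-0.0, 0.5, -0.8]
opening: 0.3
clock: 3.5
position: [581.5, 104.0, 156.9]
ee_rot: [0.001, 0.993, 0.114, -0.002]
wrist_force: [-0.2, -0.5, 0.3]
opening: 0.5
t 3.5 pos [581.5 104.  156.9] F [-0.2 -0.5  0.3] open 0.5 delta [1.8 0.3 2.1]
shares [ 0.0023  0.0001 -0.0027]
tool y ang -1.343 tilt z [-0.003 -0.002 -1.   ]
turn shares [ 0.0002  0.0005 -0.0011]
```

```bash
python3 -m crank '[{"wx":0,"wy":0.0005,"wz":0,"tx":0.002,"ty":0.004,"tz":-0.004,"claw":-1},{"wx":0,"wy":0,"wz":0,"tx":0,"ty":0.006,"tz":0,"claw":-1},{"wx":0,"wy":0,"wz":0,"tx":0,"ty":0.006,"tz":0,"claw":-1}]'; python3 -c "
from h import *; go(np.r_[HUB+22*np.array([.9726,.2326])-7.9*np.array([.2326,-.9726]),159],-1.336)"
```

```text
clock: 3.8
position: [586.0, 91.4, 159.6]
ee_rot: [0.001, 0.993, 0.114, -0.0]
wrist_force: [0.6, 0.1, -0.5]
opening: 0.4
t 3.8 pos [586.   91.4 159.6] F [ 0.6  0.1 -0.5] open 0.4 delta [  6.4 -25.1  -0.6]
shares [0.0006 0.0324 0.0008]
tool y ang -1.342 tilt z [-0.001 -0.001 -1.   ]
turn shares [ 0.0002  0.0002 -0.0009]
```

```bash
python3 -m crank '[{"wx":0,"wy":0,"wz":0,"tx":0,"ty":0.006,"tz":0,"claw":-1},{"wx":0,"wy":0,"wz":0,"tx":0,"ty":0.006,"tz":0.0005,"claw":-1}]'; python3 -c "
from h import *; go(np.r_[HUB+22*np.array([.9726,.2326])-7.9*np.array([.2326,-.9726]),159],-1.336)"; python3 -m crank '[{"wx":0,"wy":0,"wz":0,"tx":0,"ty":0.005,"tz":0,"claw":-1},{"wx":0,"wy":0,"wz":0,"tx":0,"ty":0.004,"tz":0,"claw":-1}]'; python3 -c "
from h import *; go(np.r_[HUB+22*np.array([.9726,.2326])-7.9*np.array([.2326,-.9726]),159],-1.336)"
```

```text
clock: 4.0
position: [589.9, 84.4, 160.4]
ee_rot: [-0.003, 0.994, 0.113, 0.002]
wrist_force: [6.5, 15.6, -2.5]
opening: 0.3
t 4.0 pos [589.9  84.4 160.4] F [ 6.5 15.6 -2.5] open 0.3 delta [  2.4 -18.1  -1.4]
shares [-0.0022  0.0227  0.0017]
tool y ang -1.343 tilt z [ 0.004  0.007 -1.   ]
turn shares [-0.001  -0.0009 -0.0012]
clock: 4.2
position: [593.1, 81.0, 161.0]
ee_rot: [-0.008, 0.994, 0.113, 0.005]
wrist_force: [1.0, 6.9, -2.4]
opening: 0.3
t 4.2 pos [593.1  81.  161. ] F [ 1.   6.9 -2.4] open 0.3 delta [ -0.8 -14.7  -2. ]
shares [-0.0051  0.0178  0.0021]
tool y ang -1.344 tilt z [ 0.009  0.018 -1.   ]
turn shares [-0.0024 -0.002  -0.0013]
```

```bash
python3 -m crank '[{"wx":-0.001,"wy":-0.001,"wz":0,"tx":-0.002,"ty":0.006,"tz":0.001,"claw":-1},{"wx":-0.001,"wy":-0.001,"wz":0,"tx":-0.002,"ty":0.005,"tz":0.001,"claw":-1}]'; python3 - <<'E'
from h import *; go(np.r_[HUB+22*np.array([.9726,.2326])-7.9*np.array([.2326,-.9726]),159],-1.336)
from cell import vision
for n in("top","side"):
    s=vision.snapshot(n);np.savez(f"{n}2.npz",**s)
    f=s["frame"][:,:,::-1]; a=f[155:255,255:390] if n=="top" else f[110:250,230:400]
    cv2.imwrite(f"pics/{n}2.png",cv2.resize(a,None,fx=4,fy=4,interpolation=cv2.INTER_CUBIC))
E
```

```text
clock: 4.4
position: [594.8, 75.0, 161.2]
ee_rot: [-0.005, 0.994, 0.113, 0.004]
wrist_force: [1.5, 5.8, -1.2]
opening: 0.5
t 4.4 pos [594.8  75.  161.2] F [ 1.5  5.8 -1.2] open 0.5 delta [-2.5 -8.7 -2.2]
shares [-0.0055  0.0099  0.0026]
tool y ang -1.345 tilt z [ 0.007  0.012 -1.   ]
turn shares [-0.0015 -0.0015 -0.0014]
```

View pics/side2.png

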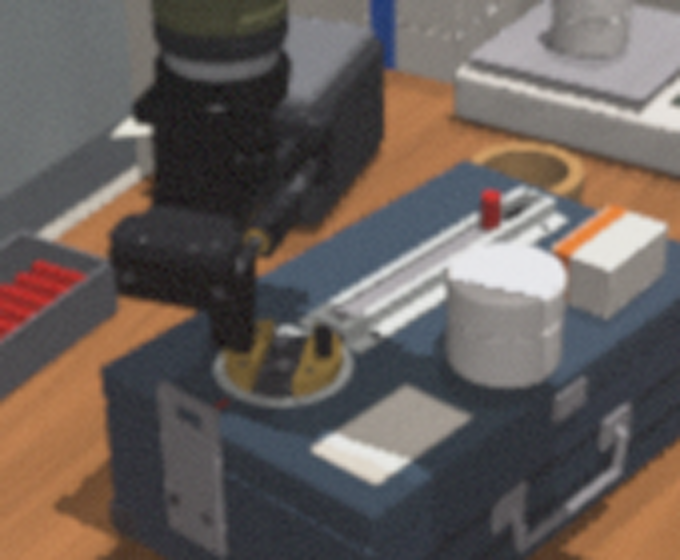

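View pics/top2.png

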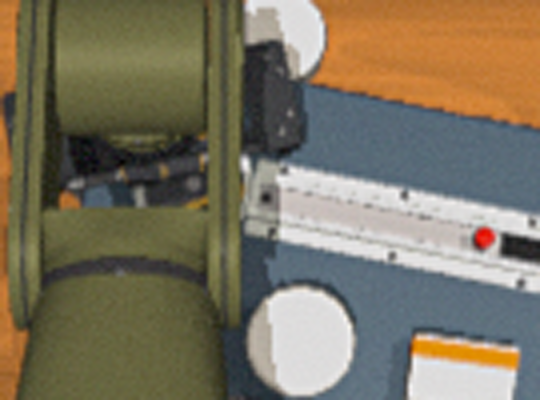

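Lug a is being pushed as planned, with the slot nearly in line in the side crop (about 275,365), and the case is at the same pixels as before. I'll continue.

```bash
python3 -m crank '[{"wx":-0.001,"wy":-0.001,"wz":0,"tx":-0.004,"ty":0.005,"tz":0.002,"claw":-1},{"wx":-0.0005,"wy":-0.001,"wz":0,"tx":-0.002,"ty":0.0045,"tz":0.001,"claw":-1}]'; python3 - <<'E'
from h import *; go(np.r_[HUB+22*np.array([.9726,.2326])-7.9*np.array([.2326,-.9726]),159],-1.336)
E
```

```text
clock: 4.7
position: [593.8, 67.6, 160.8]
ee_rot: [-0.001, 0.994, 0.113, 0.001]
wrist_force: [2.7, 3.1, 0.0]
opening: 0.3
t 4.7 pos [593.8  67.6 160.8] F [2.7 3.1 0. ] open 0.3 delta [-1.5 -1.3 -1.8]
shares [-0.0021  0.0012  0.0023]
tool y ang -1.345 tilt z [ 0.002  0.003 -1.   ]
turn shares [-0.0003 -0.0005 -0.0014]
```

```bash
python3 -m crank '[{"wx":0,"wy":-0.0005,"wz":0,"tx":-0.001,"ty":0.0012,"tz":0.001,"claw":-1},{"wx":0,"wy":0,"wz":0,"tx":0,"ty":-0.01,"tz":0,"claw":-1},{"wx":0,"wy":0,"wz":0,"tx":0,"ty":-0.01,"tz":-0.02,"claw":-1},{"wx":0,"wy":0,"wz":0,"tx":0,"ty":0,"tz":-0.05,"claw":-1},{"wx":0,"wy":0,"wz":0,"tx":0,"ty":0,"tz":-0.03,"claw":-1},{"wx":0,"wy":0,"wz":0,"tx":0,"ty":0,"tz":0,"claw":-1}]'; python3 - <<'E'
from h import *; go([531.4,-173.3,245],-1.752)
E
```

```text
clock: 5.3
position: [587.4, 81.7, 243.4]
ee_rot: [0.001, 0.994, 0.113, -0.004]
wrist_force: [0.5, 0.2, 0.3]
opening: 0.7
t 5.3 pos [587.4  81.7 243.4] F [0.5 0.2 0.3] open 0.7 delta [ -56.  -255.     1.6]
shares [-0.1395  0.295  -0.0006]
tool y ang -1.345 tilt z [-0.007 -0.003 -1.   ]
turn shares [0.0005 0.0011 0.0648]
```

```bash
python3 -m crank '[{"wx":0,"wy":0,"wz":0,"tx":-0.012,"ty":0.025,"tz":0,"claw":-1},{"wx":0,"wy":0,"wz":0,"tx":-0.023,"ty":0.049,"tz":0,"claw":-1},{"wx":0,"wy":0,"wz":0,"tx":-0.023,"ty":0.049,"tz":0,"claw":-1},{"wx":0,"wy":0,"wz":0,"tx":-0.023,"ty":0.049,"tz":0,"claw":-1},{"wx":0,"wy":0,"wz":0,"tx":-0.023,"ty":0.049,"tz":0,"claw":-1},{"wx":0,"wy":0,"wz":0,"tx":-0.02,"ty":0.044,"tz":0,"claw":-1},{"wx":0,"wy":0,"wz":0.021,"tx":0,"ty":0,"tz":0,"claw":-1},{"wx":0,"wy":0,"wz":0.021,"tx":0,"ty":0,"tz":0,"claw":-1},{"wx":0,"wy":0,"wz":0.021,"tx":0,"ty":0,"tz":0,"claw":-1},{"wx":0,"wy":0,"wz":0,"tx":0,"ty":0,"tz":0,"claw":-1}]'; python3 - <<'E'
from h import *; go([531.4,-173.3,245],-1.752)
from cell import vision
for n in("top","side"):
    s=vision.snapshot(n);np.savez(f"{n}3.npz",**s)
    f=s["frame"][:,:,::-1]; a=f[155:280,255:420] if n=="top" else f[110:250,230:400]
    cv2.imwrite(f"pics/{n}3.png",cv2.resize(a,None,fx=4,fy=4,interpolation=cv2.INTER_CUBIC))
E
```

```text
clock: 6.3
position: [530.7, -154.3, 237.2]
ee_rot: [0.004, 0.996, -0.091, -0.01]
wrist_force: [0.6, -0.5, -0.1]
opening: 0.7
t 6.3 pos [ 530.7 -154.3  237.2] F [ 0.6 -0.5 -0.1] open 0.7 delta [  0.7 -19.    7.8]
shares [ 0.005   0.0233 -0.0096]
tool y ang -1.753 tilt z [-0.02  -0.005 -1.   ]
turn shares [ 0.0014  0.003  -0.0002]
```

View pics/top3.png

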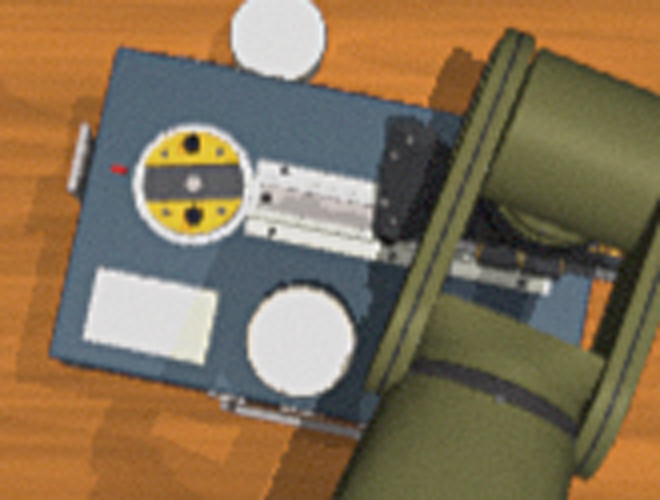

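View pics/side3.png

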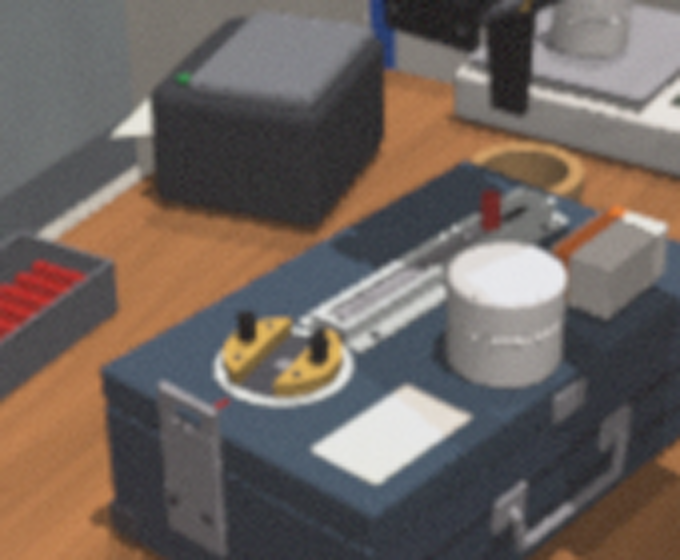

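```bash
cat >> h.py <<'E'
def disc(s,ctr=(303,201)):
    f=s["frame"].astype(int); gray=f.sum(2)/3
    X,Y=np.meshgrid(np.arange(640),np.arange(400))
    dk=((X-ctr[0])**2+(Y-ctr[1])**2<13**2)&(gray<60); out=[]
    for c,a in blobs(dk,[0,0],4,40):
        w=np.clip((80-gray)*(np.hypot(X-c[0],Y-c[1])<4),0,None); cc=np.array([(w*X).sum(),(w*Y).sum()])/w.sum()
        p=ray(s,*cc,158); out.append(p[:2]); print("lug",a,cc.round(2),p.round(1))
    if len(out)==2:
        d=out[0]-out[1]; d=d if d[0]>0 else -d
        print("len",np.hypot(*d),"hub",(out[0]+out[1])/2,"q",np.arctan2(d[1],d[0])-YAW)
E
python3 - <<'E'
from h import *
for k in (0,3): disc(load(f"top{k}.npz"))
s=load("top3.npz");f=s["frame"].astype(int);g=f.sum(2)/3
# seal hole
for k in (0,3):
    s=load(f"top{k}.npz");g=s["frame"].astype(int).sum(2)/3
    X,Y=np.meshgrid(np.arange(640),np.arange(400)); w=np.clip(140-g,0,None)*(np.hypot(X-321,Y-204.4)<2.6); c=[(w*X).sum()/w.sum(),(w*Y).sum()/w.sum()]; print(c,ray(s,*c,141).round(1))
E
```

```text
lug 10 [295.39 194.16] [586.9  74.  158. ]
lug 10 [310.14 204.72] [558.6  33.1 158. ]
len 49.730314700589595 hub [572.73937841  53.51403664] q 1.1458211323904617
lug 11 [302.54 190.39] [597.7  54.7 158. ]
lug 10 [302.85 208.5 ] [547.8  52.6 158. ]
len 49.90528254547442 hub [572.7671094   53.67732996] q 0.223576034739718
[np.float64(321.1049222797927), np.float64(203.9844559585492)] [563.6   3.4 141. ]
[np.float64(321.08247422680415), np.float64(204.12600229095077)] [563.2   3.5 141. ]
```

The lugs at zoomed (192,143) and (192,215) give a disc angle of 0.22 rad, so it is 0.22 short of the line. The effective fingertip half-thickness is about 6.7 mm, not 12. I'll go back with the tool's y now along the case's y and push about 5.5 mm more.

```bash
python3 - <<'E'
from h import *; go([602.2,75.7,235],-1.752)
E
```

```text
t 6.4 pos [ 530.9 -154.   237.3] F [-0.3  0.6  0.2] open 0.5 delta [ 71.3 229.7  -2.3]
shares [ 0.0366 -0.2984 -0.0004]
tool y ang -1.75 tilt z [-0.02  -0.005 -1.   ]
turn shares [0.0014 0.003  0.0003]
```

```bash
python3 -m crank '[{"wx":0.001,"wy":0.001,"wz":0,"tx":0.003,"ty":-0.025,"tz":0,"claw":-1},{"wx":0,"wy":0.001,"wz":0,"tx":0.006,"ty":-0.049,"tz":0,"claw":-1},{"wx":0,"wy":0,"wz":0,"tx":0.006,"ty":-0.049,"tz":0,"claw":-1},{"wx":0,"wy":0,"wz":0,"tx":0.006,"ty":-0.049,"tz":0,"claw":-1},{"wx":0,"wy":0,"wz":0,"tx":0.006,"ty":-0.049,"tz":0,"claw":-1},{"wx":0,"wy":0,"wz":0,"tx":0.006,"ty":-0.049,"tz":0,"claw":-1},{"wx":0,"wy":0,"wz":0,"tx":0.003,"ty":-0.02,"tz":0,"claw":-1},{"wx":0,"wy":0,"wz":0,"tx":0,"ty":0,"tz":0,"claw":-1},{"wx":0,"wy":0,"wz":0,"tx":0,"ty":0,"tz":0,"claw":-1}]'; python3 - <<'E'
from h import *; go([602.2,75.7,160],-1.752)
E
```

```text
clock: 7.3
position: [599.6, 78.5, 233.7]
ee_rot: [0.002, 0.997, -0.079, -0.005]
wrist_force: [-0.1, -0.5, 0.2]
opening: 0.6
t 7.3 pos [599.6  78.5 233.7] F [-0.1 -0.5  0.2] open 0.6 delta [  2.6  -2.8 -73.7]
shares [0.0046 0.0025 0.0921]
tool y ang -1.729 tilt z [-0.01  -0.004 -1.   ]
turn shares [0.0009 0.0014 0.0036]
```

```bash
python3 -m crank '[{"wx":0.0005,"wy":0.001,"wz":0.003,"tx":0.004,"ty":0,"tz":0.02,"claw":-1},{"wx":0,"wy":0,"wz":0,"tx":0,"ty":0,"tz":0.03,"claw":-1},{"wx":0,"wy":0,"wz":0,"tx":0,"ty":0,"tz":0.02,"claw":-1}]'; python3 - <<'E'
from h import *; go([602.2,75.7,160],-1.752)
E
```

```text
clock: 7.6
position: [604.2, 73.6, 180.0]
ee_rot: [0.002, 0.996, -0.09, 0.002]
wrist_force: [-0.9, -0.4, -0.3]
opening: 0.2
t 7.6 pos [604.2  73.6 180. ] F [-0.9 -0.4 -0.3] open 0.2 delta [ -2.    2.1 -20. ]
shares [-0.003  -0.0022  0.025 ]
tool y ang -1.751 tilt z [ 0.004 -0.004 -1.   ]
turn shares [ 0.0004 -0.0007  0.0002]
```

```bash
python3 -m crank '[{"wx":0,"wy":0,"wz":0,"tx":-0.002,"ty":-0.004,"tz":0.008,"claw":-1},{"wx":0,"wy":0,"wz":0,"tx":0,"ty":-0.001,"tz":0.008,"claw":-1}]'; python3 - <<'E'
from h import *; go([602.2,75.7,160],-1.752)
E
```

```text
clock: 7.8
position: [602.1, 75.6, 164.8]
ee_rot: [0.002, 0.996, -0.091, 0.001]
wrist_force: [-0.7, 0.3, 0.3]
opening: 0.6
t 7.8 pos [602.1  75.6 164.8] F [-0.7  0.3  0.3] open 0.6 delta [ 0.1  0.1 -4.8]
shares [ 0.     -0.0002  0.006 ]
tool y ang -1.753 tilt z [ 0.001 -0.004 -1.   ]
turn shares [ 0.0006 -0.0003 -0.0002]
```

```bash
python3 -m crank '[{"wx":0,"wy":0,"wz":0,"tx":0,"ty":0.003,"tz":0.003,"claw":-1},{"wx":0,"wy":0,"wz":0,"tx":0,"ty":0.003,"tz":0,"claw":-1},{"wx":0,"wy":0,"wz":0,"tx":0,"ty":0.003,"tz":0,"claw":-1}]'; python3 - <<'E'
from h import *; go([599.6,61.6,160],-1.752)
E
```

```text
clock: 8.1
position: [600.8, 67.6, 162.6]
ee_rot: [0.002, 0.996, -0.091, 0.001]
wrist_force: [0.3, -0.5, 0.4]
opening: 0.4
t 8.1 pos [600.8  67.6 162.6] F [ 0.3 -0.5  0.4] open 0.4 delta [-1.2 -6.  -2.6]
shares [-0.0001  0.0076  0.0032]
tool y ang -1.753 tilt z [ 0.001 -0.004 -1.   ]
turn shares [ 0.0007 -0.0003 -0.0002]
```

```bash
python3 -m crank '[{"wx":0,"wy":0,"wz":0,"tx":0,"ty":0.003,"tz":0.002,"claw":-1},{"wx":0,"wy":0,"wz":0,"tx":0,"ty":0.003,"tz":0.001,"claw":-1}]'; python3 - <<'E'
from h import *; go([599.6,61.6,160],-1.752)
E
python3 -m crank '[{"wx":0,"wy":0,"wz":0,"tx":0,"ty":0.003,"tz":0.001,"claw":-1}]'; python3 - <<'E'
from h import *; go([599.6,61.6,160],-1.752)
from cell import vision
s=vision.snapshot("side");np.savez("side4.npz",**s);f=s["frame"][:,:,::-1]; a=f[110:250,230:400]
cv2.imwrite(f"pics/side4.png",cv2.resize(a,None,fx=4,fy=4,interpolation=cv2.INTER_CUBIC))
E
```

```text
clock: 8.3
position: [601.4, 63.8, 162.3]
ee_rot: [0.0, 0.996, -0.091, 0.003]
wrist_force: [1.2, 3.2, 1.0]
opening: 0.4
t 8.3 pos [601.4  63.8 162.3] F [1.2 3.2 1. ] open 0.4 delta [-1.8 -2.2 -2.3]
shares [-0.0017  0.0031  0.0029]
tool y ang -1.754 tilt z [ 0.005 -0.001 -1.   ]
turn shares [ 0.     -0.0009 -0.0002]
clock: 8.4
position: [601.5, 61.8, 162.3]
ee_rot: [-0.0, 0.996, -0.091, 0.004]
wrist_force: [1.8, 2.3, 1.0]
opening: 0.5
t 8.4 pos [601.5  61.8 162.3] F [1.8 2.3 1. ] open 0.5 delta [-1.9 -0.2 -2.3]
shares [-0.0024  0.0007  0.0028]
tool y ang -1.753 tilt z [ 0.008 -0.    -1.   ]
turn shares [-0.0002 -0.0012 -0.0002]
```

View pics/side4.png

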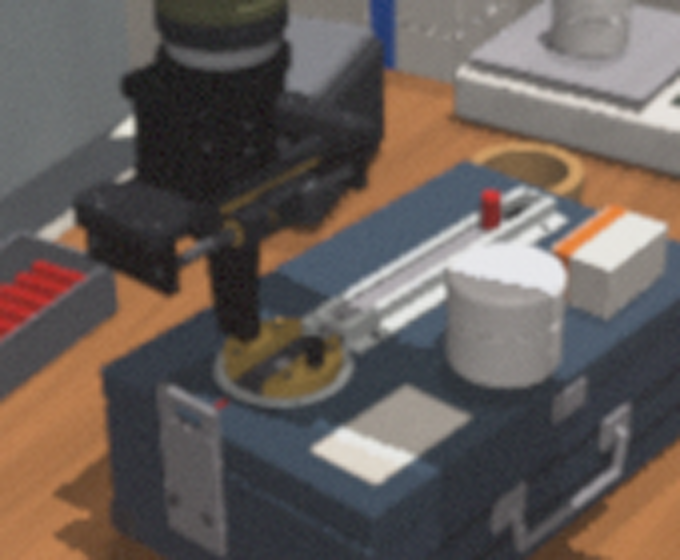

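The slot now looks close to the bar's line (side crop about 280,362). I'll give it a small extra push, then back off and measure.

```bash
python3 -m crank '[{"wx":0,"wy":0,"wz":0,"tx":-0.001,"ty":0.001,"tz":0,"claw":-1},{"wx":0,"wy":0,"wz":0,"tx":0,"ty":-0.01,"tz":0,"claw":-1},{"wx":0,"wy":0,"wz":0,"tx":0,"ty":-0.01,"tz":-0.02,"claw":-1},{"wx":0,"wy":0,"wz":0,"tx":0,"ty":0,"tz":-0.05,"claw":-1},{"wx":0,"wy":0,"wz":0,"tx":0,"ty":0,"tz":-0.02,"claw":-1},{"wx":0,"wy":0,"wz":0,"tx":0,"ty":0,"tz":0,"claw":-1}]'; python3 - <<'E'
from h import *; go([531.4,-173.3,235],-1.752)
E
```

```text
clock: 9.05
position: [601.7, 77.4, 237.3]
ee_rot: [0.003, 0.996, -0.091, 0.001]
wrist_force: [-1.1, -0.2, -0.2]
opening: 0.5
t 9.05 pos [601.7  77.4 237.3] F [-1.1 -0.2 -0.2] open 0.5 delta [ -70.3 -250.7   -2.3]
shares [-0.0298  0.324   0.0044]
tool y ang -1.753 tilt z [ 0.002 -0.005 -1.   ]
turn shares [ 0.0008 -0.0005 -0.0001]
```

```bash
python3 -m crank '[{"wx":0,"wy":0,"wz":0,"tx":-0.003,"ty":0.025,"tz":0,"claw":-1},{"wx":0,"wy":0,"wz":0,"tx":-0.005,"ty":0.049,"tz":0,"claw":-1},{"wx":0,"wy":0,"wz":0,"tx":-0.005,"ty":0.049,"tz":0,"claw":-1},{"wx":0,"wy":0,"wz":0,"tx":-0.005,"ty":0.049,"tz":0,"claw":-1},{"wx":0,"wy":0,"wz":0,"tx":-0.005,"ty":0.049,"tz":0,"claw":-1},{"wx":0,"wy":0,"wz":0,"tx":-0.005,"ty":0.049,"tz":0,"claw":-1},{"wx":0,"wy":0,"wz":0,"tx":-0.004,"ty":0.034,"tz":0,"claw":-1},{"wx":0,"wy":0,"wz":0,"tx":0,"ty":0,"tz":0,"claw":-1},{"wx":0,"wy":0,"wz":0,"tx":0,"ty":0,"tz":0,"claw":-1}]'; python3 - <<'E'
from h import *; go([531.4,-173.3,235],-1.752)
from cell import vision
for n in("top","side"):
    s=vision.snapshot(n);np.savez(f"{n}5.npz",**s)
    f=s["frame"][:,:,::-1]; a=f[155:280,255:420] if n=="top" else f[110:250,230:400]
    cv2.imwrite(f"pics/{n}5.png",cv2.resize(a,None,fx=4,fy=4,interpolation=cv2.INTER_CUBIC))
    if n=="top": disc(s)
E
```

```text
clock: 9.95
position: [528.5, -162.6, 235.8]
ee_rot: [0.004, 0.996, -0.088, -0.002]
wrist_force: [-0.4, -0.5, 0.2]
opening: 0.3
t 9.95 pos [ 528.5 -162.6  235.8] F [-0.4 -0.5  0.2] open 0.3 delta [  2.9 -10.7  -0.8]
shares [0.0059 0.0126 0.0011]
tool y ang -1.748 tilt z [-0.005 -0.007 -1.   ]
turn shares [0.0013 0.0006 0.0007]
lug 11 [304.49 190.53] [597.4  49.4 158. ]
lug 9 [300.93 208.3 ] [548.3  57.8 158. ]
len 49.847342506508625 hub [572.85925544  53.61916914] q 0.01048024051419813
```

View pics/top5.png

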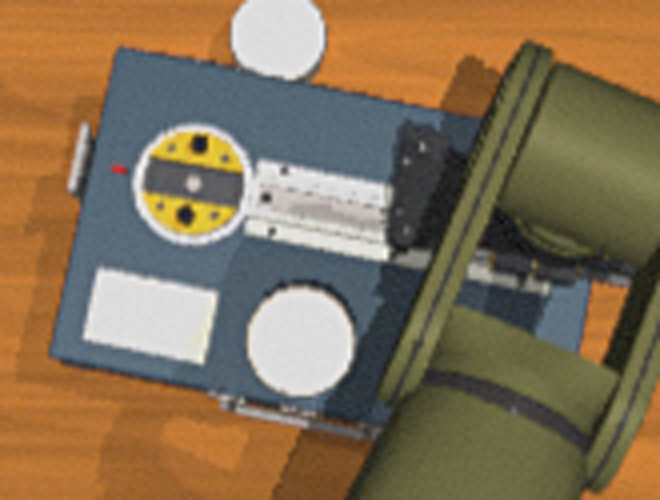

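View pics/side5.png

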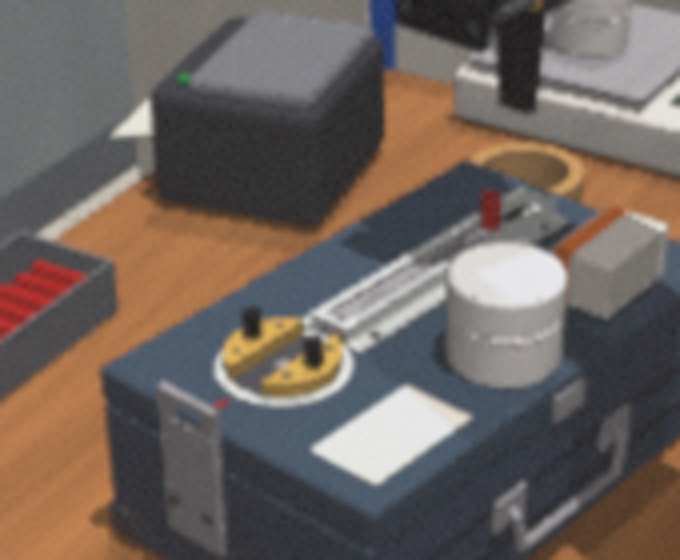

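The disc now reads q ≈ 0.01 rad, in line, with the lugs at zoomed (199,145) and (185,215). The case and other items have not moved. Next is descending behind the peg.

```bash
python3 -m crank '[{"wx":0.001,"wy":0,"wz":0.0005,"tx":0.005,"ty":0.014,"tz":0,"claw":-1},{"wx":0,"wy":0,"wz":0,"tx":0,"ty":0,"tz":0.03,"claw":-1},{"wx":0,"wy":0,"wz":0,"tx":0,"ty":0,"tz":0.02,"claw":-1}]'; python3 - <<'E'
from h import *; go([531.7,-172.4,160],-1.752)
E
```

```text
clock: 10.35
position: [533.9, -172.8, 198.0]
ee_rot: [0.002, 0.996, -0.087, 0.001]
wrist_force: [-0.3, 1.1, 0.0]
opening: 0.5
t 10.35 pos [ 533.9 -172.8  198. ] F [-0.3  1.1  0. ] open 0.5 delta [ -2.2   0.4 -38. ]
shares [-0.0029 -0.0001  0.0475]
tool y ang -1.744 tilt z [ 0.002 -0.003 -1.   ]
turn shares [ 0.0004 -0.0004  0.0012]
```

```bash
python3 -m crank '[{"wx":0,"wy":0,"wz":0.001,"tx":-0.001,"ty":0,"tz":0.02,"claw":-1},{"wx":0,"wy":0,"wz":0,"tx":-0.001,"ty":0,"tz":0.013,"claw":-1},{"wx":0,"wy":0,"wz":0,"tx":0,"ty":0,"tz":0.002,"claw":-1}]'; python3 - <<'E'
from h import *; go([531.7,-172.4,160],-1.752)
E
```

```text
clock: 10.65
position: [531.5, -171.4, 165.2]
ee_rot: [0.001, 0.996, -0.089, -0.001]
wrist_force: [0.4, -0.1, -0.5]
opening: 0.4
t 10.65 pos [ 531.5 -171.4  165.2] F [ 0.4 -0.1 -0.5] open 0.4 delta [ 0.2 -1.  -5.2]
shares [0.0004 0.0011 0.0065]
tool y ang -1.749 tilt z [-0.002 -0.001 -1.   ]
turn shares [0.0003 0.0003 0.0004]
```

```bash
python3 -m crank '[{"wx":0,"wy":0,"wz":0,"tx":0,"ty":-0.005,"tz":0.004,"claw":-1},{"wx":0,"wy":0,"wz":0,"tx":0,"ty":-0.005,"tz":0.002,"claw":-1},{"wx":0,"wy":0,"wz":0,"tx":0,"ty":-0.005,"tz":0,"claw":-1},{"wx":0,"wy":0,"wz":0,"tx":0,"ty":-0.005,"tz":0,"claw":-1}]'; python3 - <<'E'
from h import *; go([560.4,-14,160],-1.752)
E
```

```text
clock: 11.05
position: [534.9, -155.5, 160.7]
ee_rot: [0.002, 0.996, -0.089, -0.001]
wrist_force: [-0.2, -2.4, -1.4]
opening: 0.5
t 11.05 pos [ 534.9 -155.5  160.7] F [-0.2 -2.4 -1.4] open 0.5 delta [ 25.5 141.5  -0.7]
shares [-0.     -0.1798  0.0003]
tool y ang -1.749 tilt z [-0.002 -0.003 -1.   ]
turn shares [0.0006 0.0002 0.0004]
```

```bash
python3 -m crank '[{"wx":0,"wy":0,"wz":0,"tx":0,"ty":-0.007,"tz":0,"claw":-1},{"wx":0,"wy":0,"wz":0,"tx":0,"ty":-0.008,"tz":0,"claw":-1},{"wx":0,"wy":0,"wz":0,"tx":0,"ty":-0.008,"tz":0,"claw":-1},{"wx":0,"wy":0,"wz":0,"tx":0,"ty":-0.008,"tz":0,"claw":-1}]'; python3 - <<'E'
from h import *; go([560.4,-14,160],-1.752)
from cell import vision
for n in("top","side"):
    s=vision.snapshot(n);np.savez(f"{n}6.npz",**s)
    f=s["frame"][:,:,::-1]; a=f[155:280,255:420] if n=="top" else f[110:250,230:400]
    cv2.imwrite(f"pics/{n}6.png",cv2.resize(a,None,fx=4,fy=4,interpolation=cv2.INTER_CUBIC))
    if n=="top": disc(s)
E
```

```text
clock: 11.45
position: [539.7, -130.3, 161.4]
ee_rot: [0.003, 0.996, -0.089, -0.0]
wrist_force: [-0.2, -2.8, -2.4]
opening: 0.4
t 11.45 pos [ 539.7 -130.3  161.4] F [-0.2 -2.8 -2.4] open 0.4 delta [ 20.7 116.3  -1.4]
shares [-0.0004 -0.1477  0.0008]
tool y ang -1.75 tilt z [-0.001 -0.006 -1.   ]
turn shares [ 0.001  -0.      0.0004]
lug 9 [304.5  190.51] [597.5  49.4 158. ]
lug 9 [300.92 208.34] [548.2  57.9 158. ]
len 50.000630817765206 hub [572.82767367  53.62781066] q 0.009805413248431871
```

View pics/side6.png

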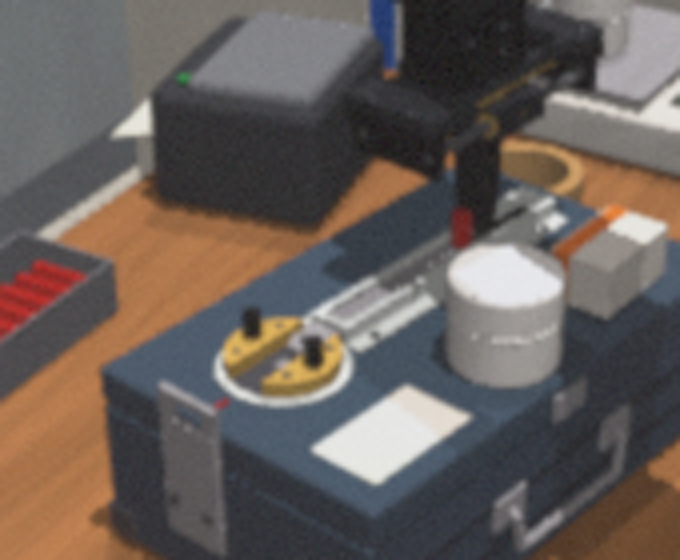

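The peg moves with the fingers, the bar nose is inside the slot (side crop about 290,350), and the disc is unmoved at 0.01. I'll keep pushing.

```bash
python3 -m crank '[{"wx":0.0005,"wy":0,"wz":0,"tx":0,"ty":-0.008,"tz":0.0005,"claw":-1},{"wx":0.0005,"wy":0,"wz":0,"tx":0,"ty":-0.009,"tz":0.0005,"claw":-1},{"wx":0.0005,"wy":0,"wz":0,"tx":0,"ty":-0.009,"tz":0.0005,"claw":-1},{"wx":0,"wy":0,"wz":0,"tx":0,"ty":-0.009,"tz":0.0005,"claw":-1},{"wx":0,"wy":0,"wz":0,"tx":0,"ty":-0.009,"tz":0,"claw":-1}]'; python3 - <<'E'
from h import *; go([560.4,-14,160],-1.752)
E
python3 -m crank '[{"wx":0.0005,"wy":0,"wz":0,"tx":0,"ty":-0.009,"tz":0,"claw":-1},{"wx":0.0005,"wy":0,"wz":0,"tx":0,"ty":-0.009,"tz":0,"claw":-1},{"wx":0,"wy":0,"wz":0,"tx":0,"ty":-0.009,"tz":0,"claw":-1},{"wx":0,"wy":0,"wz":0,"tx":0,"ty":-0.009,"tz":0,"claw":-1}]'; python3 - <<'E'
from h import *; go([560.4,-14,160],-1.752)
E
```

```text
clock: 12.05
position: [546.6, -93.3, 161.3]
ee_rot: [-0.002, 0.996, -0.089, 0.001]
wrist_force: [-1.4, -3.3, 0.3]
opening: 0.6
t 12.05 pos [546.6 -93.3 161.3] F [-1.4 -3.3  0.3] open 0.6 delta [13.8 79.3 -1.3]
shares [-0.0007 -0.1005  0.0021]
tool y ang -1.749 tilt z [ 0.001  0.004 -1.   ]
turn shares [-0.0006 -0.0001  0.0004]
clock: 12.45
position: [552.3, -62.1, 161.3]
ee_rot: [-0.005, 0.996, -0.089, 0.001]
wrist_force: [-0.1, -2.8, 1.0]
opening: 0.4
t 12.45 pos [552.3 -62.1 161.3] F [-0.1 -2.8  1. ] open 0.4 delta [ 8.1 48.1 -1.3]
shares [-0.0007 -0.061   0.0022]
tool y ang -1.749 tilt z [ 0.003  0.01  -1.   ]
turn shares [-0.0017 -0.0002  0.0004]
```

```bash
python3 -m crank '[{"wx":-0.001,"wy":0,"wz":0,"tx":0,"ty":-0.009,"tz":0.001,"claw":-1},{"wx":-0.001,"wy":0,"wz":0,"tx":0,"ty":-0.009,"tz":0,"claw":-1},{"wx":0,"wy":0,"wz":0,"tx":0,"ty":-0.009,"tz":0,"claw":-1},{"wx":0,"wy":0,"wz":0,"tx":0,"ty":-0.007,"tz":0,"claw":-1}]'; python3 - <<'E'
from h import *; go([560.4,-14,160],-1.752)
from cell import vision
for n in("top","side"):
    s=vision.snapshot(n);np.savez(f"{n}7.npz",**s)
    f=s["frame"][:,:,::-1]; a=f[155:280,255:420] if n=="top" else f[110:250,230:400]
    cv2.imwrite(f"pics/{n}7.png",cv2.resize(a,None,fx=4,fy=4,interpolation=cv2.INTER_CUBIC))
E
```

```text
clock: 12.85
position: [558.0, -32.6, 161.0]
ee_rot: [0.001, 0.996, -0.089, 0.001]
wrist_force: [-0.9, -2.0, 0.8]
opening: 0.7
t 12.85 pos [558.  -32.6 161. ] F [-0.9 -2.   0.8] open 0.7 delta [ 2.4 18.6 -1. ]
shares [-0.0011 -0.0234  0.0012]
tool y ang -1.749 tilt z [ 0.002 -0.003 -1.   ]
turn shares [ 0.0004 -0.0003  0.0005]
```

View pics/side7.png

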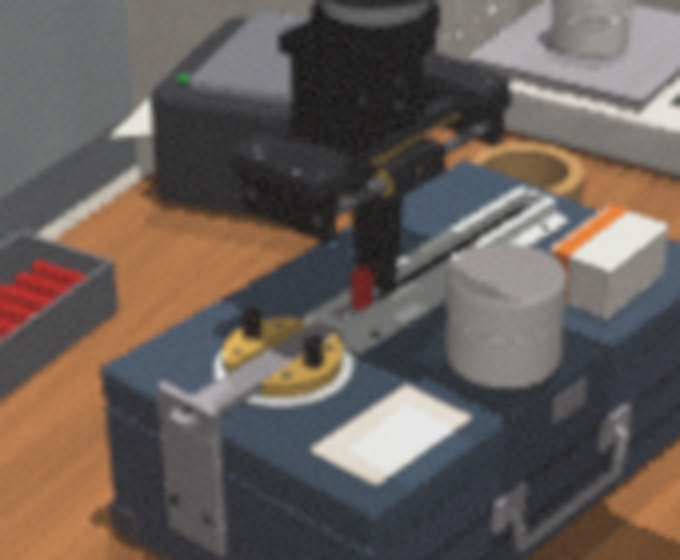

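The bar runs through the disc with its nose entering the keeper (side crop about 185,415). I'll make the last 19 mm with slower steps.

```bash
python3 -m crank '[{"wx":0,"wy":0,"wz":0,"tx":0,"ty":-0.006,"tz":0.0005,"claw":-1},{"wx":0,"wy":0,"wz":0,"tx":0,"ty":-0.005,"tz":0.0005,"claw":-1},{"wx":0,"wy":0,"wz":0,"tx":0,"ty":-0.004,"tz":0,"claw":-1}]'; python3 -m crank '[{"wx":0,"wy":0,"wz":0,"tx":0,"ty":-0.004,"tz":0,"claw":-1}]';python3 -m crank '[{"wx":0,"wy":0,"wz":0,"tx":0,"ty":-0.003,"tz":0,"claw":-1}]';  python3 - <<'E'
from h import *; go([560.4,-14,160],-1.752)
E
```

```text
clock: 13.25
position: [560.4, -20.2, 160.7]
ee_rot: [0.001, 0.996, -0.089, 0.001]
wrist_force: [-1.5, -1.9, 0.6]
opening: 0.2
clock: 13.35
position: [561.0, -17.0, 160.6]
ee_rot: [0.001, 0.996, -0.089, 0.001]
wrist_force: [-1.1, -2.6, 1.0]
opening: 0.6
clock: 13.45
position: [561.4, -14.8, 160.7]
ee_rot: [0.002, 0.996, -0.089, 0.001]
wrist_force: [-2.0, -8.3, 1.8]
opening: 0.6
t 13.45 pos [561.4 -14.8 160.7] F [-2.  -8.3  1.8] open 0.6 delta [-1.   0.8 -0.7]
shares [-0.0014 -0.0007  0.0008]
tool y ang -1.749 tilt z [ 0.002 -0.004 -1.   ]
turn shares [ 0.0006 -0.0004  0.0005]
```

```bash
python3 -m crank '[{"wx":0,"wy":0,"wz":0,"tx":0,"ty":-0.0015,"tz":0,"claw":-1}]';python3 -m crank '[{"wx":0,"wy":0,"wz":0,"tx":0,"ty":-0.001,"tz":0,"claw":-1}]'
```

```text
clock: 13.55
position: [561.4, -14.7, 160.7]
ee_rot: [0.004, 0.996, -0.089, 0.001]
wrist_force: [-2.4, -8.7, 1.6]
opening: 0.8
clock: 13.65
position: [561.4, -14.8, 160.7]
ee_rot: [0.005, 0.996, -0.089, 0.001]
wrist_force: [-1.4, -4.2, 1.1]
opening: 0.3
```

```bash
python3 -m crank '[{"wx":0.001,"wy":0,"wz":0,"tx":0,"ty":-0.004,"tz":0,"claw":-1}]';python3 -m crank '[{"wx":0,"wy":0,"wz":0,"tx":0,"ty":0.005,"tz":0,"claw":-1},{"wx":0,"wy":0,"wz":0,"tx":0,"ty":0.015,"tz":0,"claw":-1},{"wx":0,"wy":0,"wz":0,"tx":0,"ty":0.015,"tz":0,"claw":-1},{"wx":0,"wy":0,"wz":0,"tx":0,"ty":0.005,"tz":-0.03,"claw":-1},{"wx":0,"wy":0,"wz":0,"tx":0,"ty":0,"tz":-0.05,"claw":-1},{"wx":0,"wy":0,"wz":0,"tx":0,"ty":0.03,"tz":-0.03,"claw":-1},{"wx":0,"wy":0,"wz":0,"tx":0,"ty":0.05,"tz":0,"claw":-1},{"wx":0,"wy":0,"wz":0,"tx":0,"ty":0.05,"tz":0,"claw":-1},{"wx":0,"wy":0,"wz":0,"tx":0,"ty":0.05,"tz":0,"claw":-1},{"wx":0,"wy":0,"wz":0,"tx":0,"ty":0.05,"tz":0,"claw":-1},{"wx":0,"wy":0,"wz":0,"tx":0,"ty":0.04,"tz":0,"claw":-1},{"wx":0,"wy":0,"wz":0,"tx":0,"ty":0.03,"tz":0,"claw":-1},{"wx":0,"wy":0,"wz":0,"tx":0,"ty":0,"tz":0,"claw":-1}]'; python3 - <<'E'
from h import *; go([560.4,-14,160],-1.752)
from cell import vision
for n in("top","side"):
    s=vision.snapshot(n);np.savez(f"{n}8.npz",**s)
    f=s["frame"][:,:,::-1]; a=f[155:280,255:420] if n=="top" else f[110:250,230:400]
    cv2.imwrite(f"pics/{n}8.png",cv2.resize(a,None,fx=4,fy=4,interpolation=cv2.INTER_CUBIC))
    if n=="top":
        disc(s); f=s["frame"].astype(int); r,g,b=f[...,0],f[...,1],f[...,2]
        m=(r>120)&(g<90)&(b<90); m[:180]=0;m[230:]=0;m[:,:285]=0;m[:,420:]=0
        for c,a in blobs(m,[0,0],3,100):
            p=ray(s,*c,160)[:2]; d=p-HUB; print("red",a,c,p.round(1),"case y",105+d@[.180,.9837],"x",25+d@[.9837,-.18])
    # case shift: compare with first picture
    f0=load(f"{n}0.npz")["frame"].astype(int); dd=np.abs(f0-s["frame"].astype(int)).sum(2); 
    x=np.clip(dd,0,255).astype(np.uint8); cv2.imwrite(f"pics/{n}diff.png",x)
E
```

```text
clock: 13.75
position: [561.5, -14.5, 160.7]
ee_rot: [0.005, 0.996, -0.088, 0.0]
wrist_force: [-3.2, -17.7, 2.4]
opening: 0.3
clock: 15.05
position: [508.7, -294.8, 251.0]
ee_rot: [0.001, 0.996, -0.089, 0.001]
wrist_force: [0.1, 0.1, 0.0]
opening: 0.6
t 15.05 pos [ 508.7 -294.8  251. ] F [0.1 0.1 0. ] open 0.6 delta [ 51.7 280.8 -91. ]
shares [ 0.001  -0.3571  0.1133]
tool y ang -1.749 tilt z [ 0.002 -0.002 -1.   ]
turn shares [ 0.0002 -0.0004  0.0004]
lug 9 [304.44 190.56] [597.3  49.5 158. ]
lug 9 [300.93 208.31] [548.3  57.9 158. ]
len 49.75298448412674 hub [572.79786402  53.69833122] q 0.013254536869448247
red 71 [408.74647887 206.81690141] [ 557.6 -234.8] case y -181.32900924095247 x 61.91441902710269
red 18 [322.5        203.22222222] [ 5.63e+02 -4.00e-01] case y 50.172313608835225 x 25.105412993946935
red 26 [407.03846154 220.80769231] [ 519.3 -229.9] case y -183.36754321175442 x 23.37874095614619
red 37 [410.10810811 227.67567568] [ 500.8 -238. ] case y -194.704086927403 x 6.678319872002177
```

View pics/top8.png

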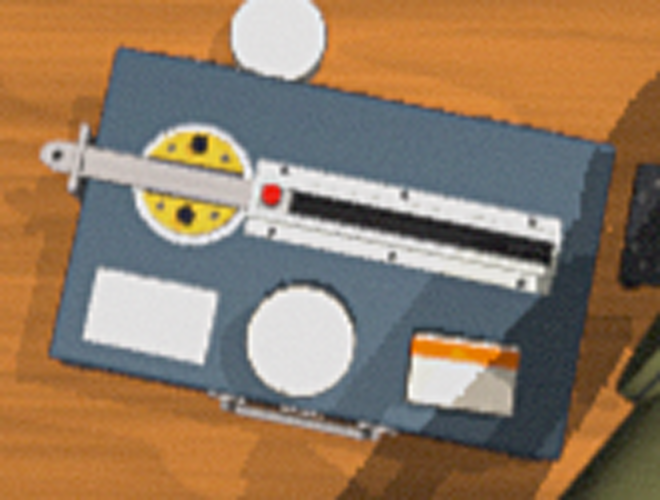

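View pics/side8.png

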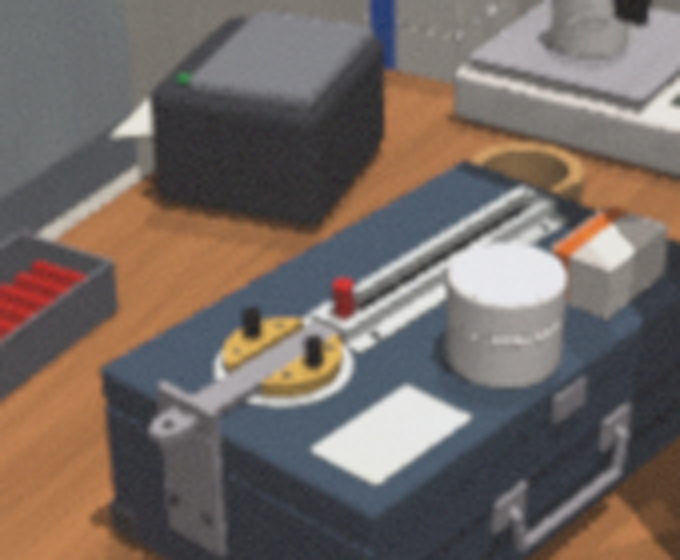

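View pics/topdiff.png

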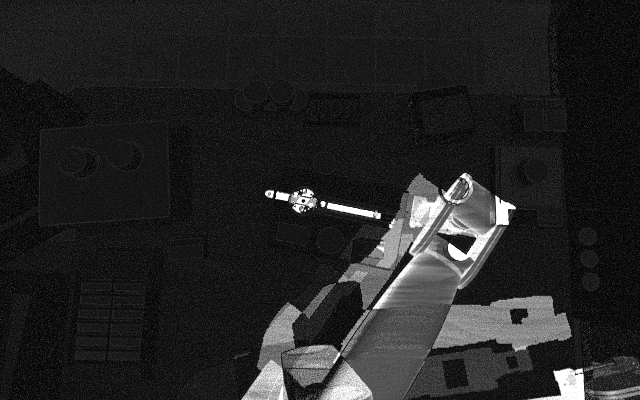

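The peg is at case y = 50.2 mm, where fully home is 50. The nose stands past the keeper with the seal hole showing, the disc is in line at 0.013 rad, and the case, jars and cartons show no shift. The arm is clear, so I'm handing in.

```bash
python3 -c "
from cell import workorder; print(workorder.hand_in())"
```

```text
the job is handed in; nothing more can be done
None
```

The case is locked and the job is handed in. I turned the disc clockwise by lug a, in two pushes because the first stopped 0.22 rad short. I then pushed the bar by its red peg through the disc and keeper until it stopped.

| Last check | Result |
|---|---|
| Disc angle | 0.013 rad (0 is in line) |
| Peg position | case y = 50.2 mm (50 is fully home) |
| Against the stop | fingers stopped moving under an 18 N push |
| Nose | past the keeper, seal hole showing |
| Case and lid | lid looks shut in the pictures; no shift against the first top picture |
| Jars and cartons | no movement in view, except the jar on the table to one side, which was hidden behind the arm and not re-checked |
| Arm | clear of everything, wrist force about 0 N |
| Clock | 15 s of the 51 s allowed |

Two things differed from plan. The closed fingertips were thinner than I assumed (about 6.7 mm half-thickness, not 12), which caused the first push to fall short. The measured pose also drifted a few millimetres between rows, and I corrected for that as I went.

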